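# Lift a formed copper bracket out of the inclined bending die

### The arm

A 6-joint arm with a two-finger parallel gripper is mounted at the origin on the work surface. World frame = base frame: x ahead of the robot, y to its left, z up, the work surface at z = 0. Lengths are in mm, angles in rad, forces in N, time in s.
With the tool pointing down it reaches from about 275 to 1000 mm from the base axis. Payload 8.4 kg.
Tool frame: the origin (TCP) lies between the finger pads; the fingertips stand r.nose_length ahead of it and the grasp point (between the pads) lies 8 mm behind it (r.nose_length is the distance from the TCP to the fingertips, in mm); y points along the fingers, x is the direction in which the jaws open and shut, and the axes are right-handed (so a half turn about y gives the same grasp; the last joint's range is limited). The gripper opens to 85 mm and grips with 20 to 120 N. Pads are 22 mm wide; open, the fingers measure 114 mm over their backs; the gripper's body (76 mm by 85 mm) begins 54 mm behind the grasp point. The pads swing forward as they close: fully open they stand 13 mm farther back than shut.
Start: joints at [-1.115, 0.353, 1.633, -0, 1.155, -0.002], TCP at [276.234, -560.645, 242.281] pointing down, gripper open.
Joint ranges: [-2.63, 2.63], [-0.92, 2.1], [0.06, 2.66], [-1.3, 4.44], [0, 2.69], [-3.02, 3.02]. Speed limits (rad/s): [2.22, 2.22, 2.79, 3.14, 3.14, 3.14].

### API

Orientations are given as [roll, pitch, yaw] about the fixed x, y, z axes, in that order (R = Rz(yaw) Ry(pitch) Rx(roll)).
In Python, from rig import r, cams, order gives the robot as it stands. The module is installed in compiled form; this text tells all that it offers.
- The arm moves only by the shell command python3 -m crank 'ROWS' [FORCE]. ROWS is JSON, a list of rows, each a list of 7 numbers: the turn, a rotation vector about the tool's x, y, z in degrees, then the shift along the tool's x, y, z in cm, then the opening, from -1 (shut) to 1 (fully open). A call has exactly 10 rows; each row shifts and turns the pose as measured when the row begins, along the tool's axes as they then stand; what a row does not reach is not made up. A row lasts 1/12 s, in which the tool goes at most 41.7 mm and 7.16 degrees, less where a joint would pass 70% of its speed; a pose out of reach is approached as far as the arm can. A call with a gripper value outside its range is refused whole. The fingers move at their own pace and stop on an object; FORCE is the grip in N (left out, the last holds). Time passes only in rows, so rows that do not move let the fingers close, or fill a call up. It gives the time, the measured TCP pose, the force and the opening at its end, in the units of the state.
- r.sense(): the state, without advancing time (a new reading comes with each control period).
- cams.grab_frame(name): name is "scene" or "top" or "wrist"; returns the picture (384x512x3 uint8, blue, green, red); there is no depth.
- cams.camera_info(name): a dict with "intrinsics" (3x3 intrinsics, pixels), "view" (4x4, takes a point from world to camera coordinates); the wrist camera has in their place "hand_eye" (4x4, takes a point from camera to tool coordinates, whose origin is the TCP and whose axes are the tool frame's). Camera axes: x right, y up, looking along -z (the intrinsics and any distortion apply to the point x, -y, -z); pixel columns grow to the right and rows downward; lengths in mm; the calibration is good to about 2 mm. A picture is of the moment at which its call begins: read the wrist's pose just before it. camera_info takes no time and is no camera call.
- order.sign_off(): hands the job in, once; it reports no verdict.
The state is a dict: "clock": time; "qpos": joint angles; "qvel": joint speeds; "joint_efforts": joint torques, N m; "eef_pos": TCP position; "tcp_rot": TCP orientation; "contact_force": force on the tool from outside, world axes, zero at the start; "wrist_torque": the same for the moment, N m; "opening": opening from 0.0 (shut) to 1.0 (fully open).
Only numpy, scipy, OpenCV 4.12 (cv2) and the standard library are available. Lean on these libraries where they do the work, as an engineer would, in place of code of your own. Each camera call takes 0.05 s, during which the arm holds its last target.

### The job

Swing the red hold-down arm on the inclined die right off the copper bracket and leave it open, then lift the bracket out of the die cavity with a gentle grip (the copper is thin: no more than about 40 N). Set it down open side up, without dropping it, in the tray bay with the green lining, lying flat inside that bay, and let go; leave the zinc brackets, the spray can and the mallet as they are.

Things in the scene. Friction and masses are not known exactly. Their poses are not given: they have to be found in the camera images.
- die: Fixed die on a green base 200 x 190 mm: steel block 130 x 160 x 40, face tilted 30 deg. Origin on the table, z up; face centre 85 mm above it. In die axes: face normal n = (-0.5, 0, 0.866), uphill u = (0.866, 0, 0.5). Open cavity at the face centre: 39 along u x 93 along y x 16 mm deep. Two 15 mm pillars stand 50 mm out of the face, 52 mm downhill of its centre, y = +-66.
- cavity (a point): Centre of the cavity's floor: 16 mm below the face centre along the face normal.
- holddown (a joint): Red hold-down arm, 16 x 8 mm bar, turns about the face normal n at pivot. 0: it points along the die's -y over the bracket, 4 mm above its leg edges. Grows to 1.6 rad as the free end swings uphill; 1.57 points straight uphill. Starts at 0 to 0.4; swing it to 1.2 or more to be well clear of the bracket. Slight friction (0.1 N m); stays where left.
- pivot (a point): Pivot of the hold-down arm at its underside: 24 mm above the die's face along n, 66 mm from the face centre along the die's +y.
- knob (a point): Centre of the top end of the black knob on the hold-down arm's free end: a cylinder 16 mm in diameter, 30 mm long, along n, its axis 90 mm from the pivot axis; its top is 38 mm above the arm's underside, 62 mm above the die's face.
- bracket: Copper U-bracket, open top and ends: 36 mm wide (own x), 90 long (y), 36 high (z), sheet 3 mm, 0.15 to 0.31 kg. Origin: centre of the web's underside, z towards the open side. It starts in the cavity, web inward, x uphill, z along the face normal, 1.5 mm play each side, legs 20 mm out of the face. Grip across the legs (36 mm). Over 110 N on it, both fingers added up, spoils it.
- tray: Fixed wooden tray 124 (x) x 204 (y) x 22 mm, three bays side by side along y, 66 mm apart, each 112 (x) x 60 (y) mm inside; floor 10 mm above the table, walls 6 mm thick rising 12 mm above the floor. Origin: centre of the underside. Two bays hold zinc brackets; the third (any) is lined green and empty.
- pad: Green lining 108 (x) x 56 (y) x 2 mm, fixed on the floor of the empty bay, centred in it. Origin: centre of its underside; x along the bay's length. The bracket stands on it with its 90 mm length along the bay's length, either way round.
- zinc1: Silver-grey zinc U-bracket, size and axes as the copper one (36 x 90 x 36 mm), standing web-down in a bay of the tray. Leave it.
- zinc2: Another zinc bracket like zinc1. Leave it.
- spraycan: Blue and yellow spray can, 64 mm in diameter, 210 mm high, standing between die and tray; origin: centre of its underside. Leave it.
- mallet: Rubber mallet lying beyond the can: wooden handle 22 mm thick, 200 mm long along its own x (-100 to +100 mm); black head 60 mm in diameter, 90 mm across y, centred at x = +100. Origin: on the table, mid-handle. Leave it.
Things that resemble listed ones, but are neither listed nor needed, are in the scene too. Of the things like the bracket, leave any that is pink; of the rest the smaller one is meant.

How it is judged (in metres and radians):
On the way, in this order (a step that is already met when the one before it is completed fails the run):
1. the hold-down arm is swung clear while the bracket still sits in the cavity (value of joint holddown above 1.1 rad and distance between bracket and cavity below 0.01 m), for 0.1 s.
2. the bracket is held by the fingers, clear of the cavity (distance between bracket and cavity above 0.05 m and contact force between the fingers and bracket above 1 N), for 0.2 s.
3. the bracket stands in the green-lined bay, web down, still held by the fingers (set down, not dropped) (contact force between the fingers and bracket above 0.3 N and z of bracket in the frame of pad below 0.008 m and horizontal distance between bracket and pad below 0.02 m and angle between bracket's own z axis and vertical below 0.2 rad), for 0.05 s.
At the end, for the whole second after the job is handed in: The copper bracket lies flat, web down (tilt under 0.1 rad, origin less than 5 mm above the lining's underside), inside the green-lined bay (within 14 mm of its centre along and across), released and at rest; the hold-down arm is left open (joint above 1.0 rad) (x of bracket in the frame of pad between -0.014 and 0.014 m and y of bracket in the frame of pad between -0.014 and 0.014 m and z of bracket in the frame of pad below 0.005 m and angle between bracket's own z axis and vertical below 0.1 rad and linear speed of bracket below 0.02 m/s and value of joint holddown above 1 rad); the robot touches nothing.
It fails at once if the bracket is squeezed too hard (more than 110 N in all from both fingers) (contact force between the fingers and bracket above 110 N).
It fails at once if a zinc bracket is moved more than 15 mm (distance of any of zinc1, zinc2 from where it was at the start of the episode above 0.015 m).
It fails at once if the spray can is moved more than 20 mm or tipped (distance of spraycan from where it was at the start of the episode above 0.02 m or angle between spraycan's own z axis and vertical above 0.3 rad).
It fails at once if the mallet is moved more than 20 mm (distance of mallet from where it was at the start of the episode above 0.02 m).
It also fails if it takes over 54 s, if anything falls off the work surface, if the arm or the gripper's body presses on something with over 40 N, if the wrist force passes 120 N, or if a joint passes its speed limit or range.

## Working session

There is one attempt and no reset: what is moved stays moved. The work goes in short steps, Python scripts to look and compute and a shell command to move; the robot and the scene stay as the last step left them, time stands still between calls to the robot, and variables do not carry over. Pictures are saved under pics/ and viewed, and the job is handed in when it is done.

```bash
mkdir -p pics; python3 - <<'E'
from rig import r,cams,order
import cv2,numpy as np
np.set_printoptions(precision=4,suppress=True)
s=r.sense();print(s, r.nose_length)
for n in ["scene","top","wrist"]:
    im=cams.grab_frame(n);cv2.imwrite(f"pics/{n}0.png",im);print(n,cams.camera_info(n))
E
```

```text
{'clock': 0.0, 'qpos': array([-1.1154,  0.3536,  1.6341, -0.    ,  1.1552, -0.0024]), 'qvel': array([-0.0008, -0.0001, -0.0028,  0.0012,  0.0008, -0.0017]), 'joint_efforts': array([ -0.0017, -60.5248, -34.2072,  -0.0001,   0.0091,  -0.    ]), 'eef_pos': array([ 276.0294, -560.2501,  241.5835]), 'tcp_rot': array([-1.5708,  0.0013, -1.113 ]), 'contact_force': array([-0.5296, -0.4002,  0.491 ]), 'wrist_torque': array([-0.0476,  0.0633,  0.0171]), 'opening': 0.9995254566876168} 11.0
scene {'intrinsics': array([[481.5399,   0.    , 250.3758],
       [  0.    , 481.5399, 193.3498],
       [  0.    ,   0.    ,   1.    ]]), 'view': array([[   -0.882 ,     0.471 ,    -0.0132,   485.9896],
       [   -0.3845,    -0.7031,     0.5981,   194.5964],
       [    0.2724,     0.5327,     0.8013, -1566.2296],
       [    0.    ,     0.    ,     0.    ,     1.    ]])}
top {'intrinsics': array([[478.1339,   0.    , 246.9061],
       [  0.    , 478.1339, 199.5164],
       [  0.    ,   0.    ,   1.    ]]), 'view': array([[   -0.0144,    -0.9996,    -0.0251,    53.652 ],
       [    0.9959,    -0.0166,     0.0888,  -581.0789],
       [   -0.0892,    -0.0237,     0.9957, -1190.6304],
       [    0.    ,     0.    ,     0.    ,     1.    ]])}
wrist {'intrinsics': array([[313.064 ,   0.    , 259.5392],
       [  0.    , 313.064 , 188.5587],
       [  0.    ,   0.    ,   1.    ]]), 'hand_eye': array([[   1.    ,   -0.0003,    0.0007,   -0.2634],
       [   0.0008,    0.3131,   -0.9497, -132.6725],
       [   0.0001,    0.9497,    0.3131,   79.2752],
       [   0.    ,    0.    ,    0.    ,    1.    ]])}
```

View images.

View pics/scene0.png

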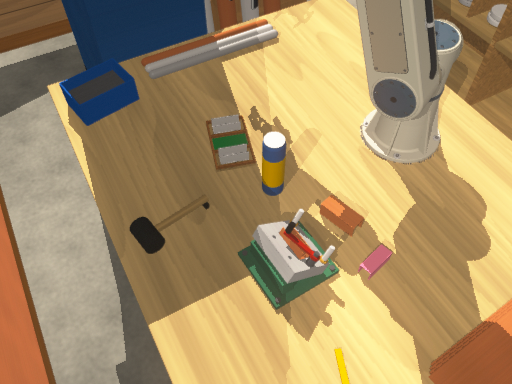

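View pics/top0.png

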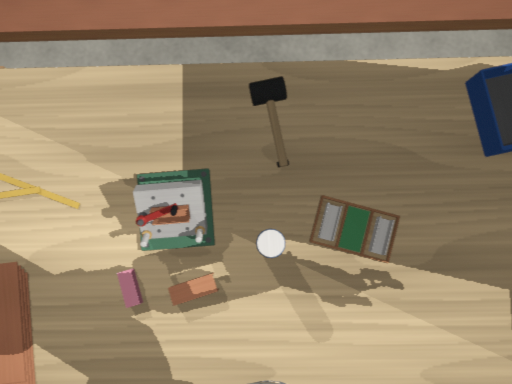

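View pics/wrist0.png

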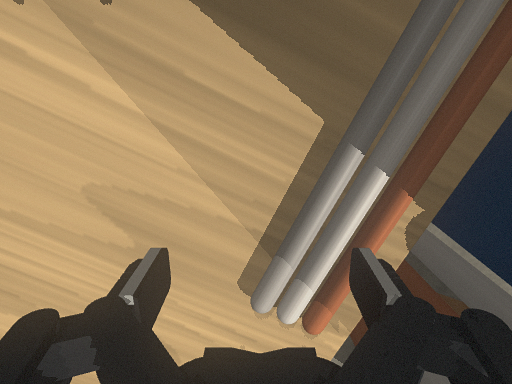

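```bash
python3 - <<'E'
import cv2,numpy as np
a=cv2.imread('pics/top0.png');b=cv2.imread('pics/scene0.png')
cv2.imwrite('pics/c1.png',cv2.resize(a[155:315,105:245],None,fx=5,fy=5,interpolation=cv2.INTER_CUBIC)[:800-0][:600*1+200][:, :800])
c=cv2.resize(a[160:315,110:240],None,fx=3.8,fy=3.8,interpolation=cv2.INTER_CUBIC);cv2.imwrite('pics/c1.png',c)
c=cv2.resize(b[190:310,230:400],None,fx=4.7,fy=4.7,interpolation=cv2.INTER_CUBIC);cv2.imwrite('pics/c2.png',c)
c=cv2.resize(a[185:270,300:410],None,fx=6,fy=6,interpolation=cv2.INTER_CUBIC);cv2.imwrite('pics/c3.png',c)
E
```

```text
(no output)
```

View pics/c1.png

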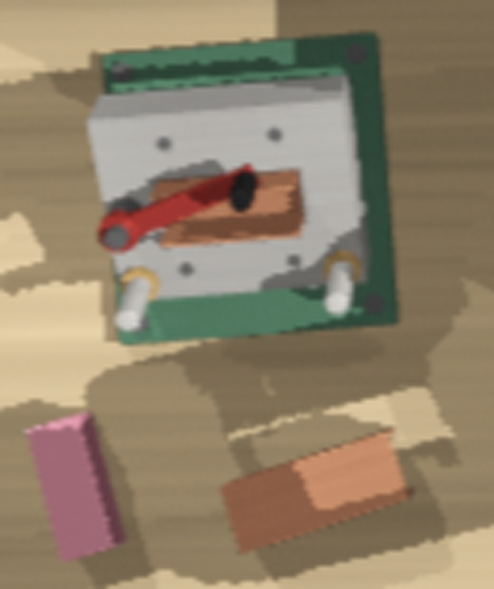

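View pics/c2.png

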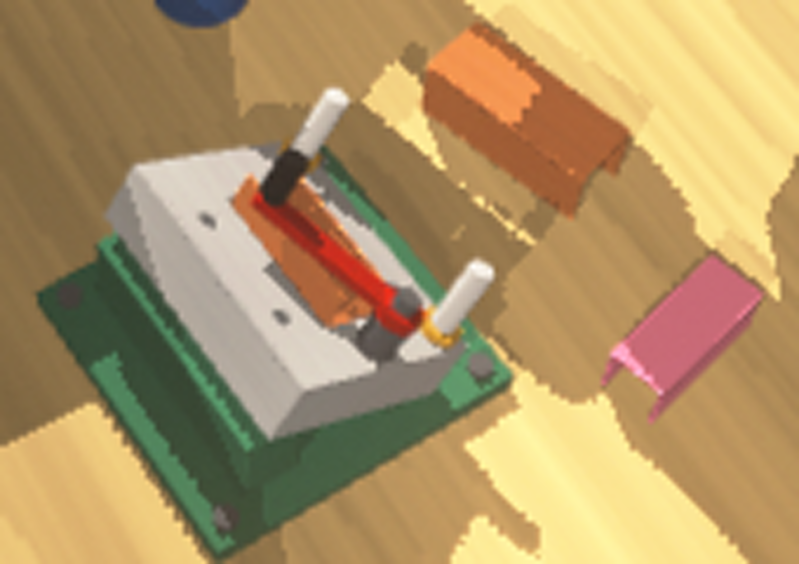

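View pics/c3.png

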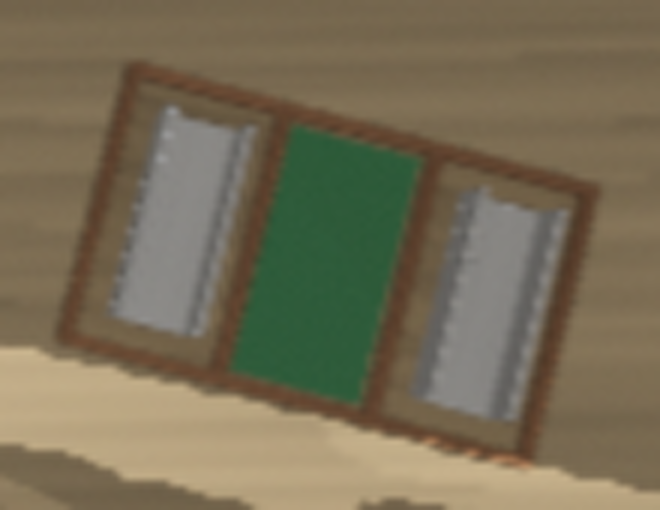

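```bash
cat > h.py <<'E'
import numpy as np,cv2
from scipy.spatial.transform import Rotation as Ro
from scipy.optimize import least_squares
np.set_printoptions(precision=3,suppress=True)
from rig import r,cams,order
def pose(s=None):
    s=s or r.sense(); T=np.eye(4);T[:3,:3]=Ro.from_euler('xyz',s['tcp_rot']).as_matrix();T[:3,3]=s['eef_pos'];return T
def cam(n,T=None):
    ci=cams.camera_info(n)
    V=ci['view'] if n!='wrist' else np.linalg.inv(T@ci['hand_eye'])
    return ci['intrinsics'],V
def proj(c,P):
    K,V=c;P=np.atleast_2d(P);q=P@V[:3,:3].T+V[:3,3];q=q*[1,-1,-1];p=q@K.T;return p[:,:2]/p[:,2:]
def ray(c,px):
    K,V=c;d=np.linalg.inv(K)@np.array([px[0],px[1],1.]);d=d*[1,-1,-1];R=V[:3,:3];return -R.T@V[:3,3],R.T@d
def onz(c,px,z):
    o,d=ray(c,px);return o+d*(z-o[2])/d[2]
n=np.array([-.5,0,.8660254]);u=np.array([.8660254,0,.5]);y=np.array([0,1.,0])
F=np.array([0,0,85.])
def dw(pose3,P):
    x0,y0,a=pose3;c,s=np.cos(a),np.sin(a);return np.atleast_2d(P)@np.array([[c,-s,0],[s,c,0],[0,0,1]]).T+[x0,y0,0]
def die_pt(a,b,c): return F+a*u+b*y+c*n
E
cat > m.py <<'E'
from h import *
top=cam('top');sc=cam('scene')
a=cv2.imread('pics/top0.png')
m=((a[:,:,1]>1.5*a[:,:,2])&(a[:,:,1]>1.2*a[:,:,0])).astype(np.uint8)
m[:, :300]=0;m[:,410:]=0
cs,_=cv2.findContours(m,0,1);c=max(cs,key=cv2.contourArea)
pts=np.array([onz(top,p,12)[:2] for p in c[:,0]],np.float32)
print('pad top',cv2.minAreaRect(pts), pts.mean(0))
b=cv2.imread('pics/scene0.png')
m=((b[:,:,1]>1.5*b[:,:,2])&(b[:,:,1]>1.2*b[:,:,0])).astype(np.uint8);m[190:]=0
cs,_=cv2.findContours(m,0,1);c=max(cs,key=cv2.contourArea)
pts=np.array([onz(sc,p,12)[:2] for p in c[:,0]],np.float32)
print('pad scene',cv2.minAreaRect(pts), pts.mean(0))
T1=lambda p:np.array(p)/3.8+[110,160]-.37
T2=lambda p:np.array(p)/4.7+[230,190]-.4
corr=[]
P=[(die_pt(65,80,0),(90,122)),(die_pt(65,-80,0),(349,100)),(die_pt(-65,-80,0),(364,285)),
 (die_pt(-52,66,50),(127,321)),(die_pt(-52,-66,50),(337,306)),(die_pt(0,66,32),(117,237))]
Q=[(die_pt(65,80,0),(305,392)),(die_pt(65,-80,0),(137,168)),(die_pt(-52,66,50),(482,268)),(die_pt(-52,-66,50),(336,97))]
def res(p):
    return np.concatenate([(proj(top,dw(p,[q for q,_ in P]))-[T1(k) for _,k in P]).ravel(),(proj(sc,dw(p,[q for q,_ in Q]))-[T2(k) for _,k in Q]).ravel()])
s=least_squares(res,[550,200,0],x_scale=[10,10,.1]);print(s.x,s.fun.reshape(-1,2))
d=s.x
# knob angle: knob top in both
k=T1((243,192))
for nm,cm,kk in(('top',top,T1((241,194))),('scene',sc,T2((293,158)))):
    o,dd=ray(cm,kk)
    N=dw(d,[n])[0]-[d[0],d[1],0];pv=dw(d,[die_pt(0,66,62)])[0]
    X=o+dd*((pv-o)@N)/(dd@N);v=X-pv
    U=dw(d,[u])[0]-[d[0],d[1],0];Y=dw(d,[y])[0]-[d[0],d[1],0]
    print(nm,'knob',X,'ang',np.arctan2(v@U,-(v@Y)),np.linalg.norm(v))
for z in (205,210):print('can',onz(top,(271,243),210))
E
python3 m.py
```

```text
pad top ((504.2480163574219, -226.14865112304688), (53.266380310058594, 105.7007827758789), 74.02794647216797) [ 503.636 -225.856]
pad scene ((505.4127197265625, -227.3712615966797), (46.797325134277344, 106.26654052734375), 74.14031219482422) [ 506.009 -229.899]
[546.866 230.432   0.061] [[-0.834 -0.598]
 [-1.891 -0.062]
 [ 0.418 -0.722]
 [-0.196 -0.117]
 [-0.271 -0.377]
 [ 0.101 -0.843]
 [-0.007 -1.356]
 [-0.206 -1.65 ]
 [ 0.517 -0.545]
 [ 0.895 -0.997]]
top knob [547.489 210.143 156.235] ang 0.3861533845510823 93.14814551758302
scene knob [547.843 214.253 156.584] ang 0.41051089964123777 89.65673339295635
can [471.118  -9.96  210.   ]
can [471.118  -9.96  210.   ]
```

```bash
cat >> h.py <<'E'
def tgt(p,yaw,tilt=0,extra=None):
    # tool down at yaw; tilt>0 leans approach forward (toward +x of yaw frame) about yaw-frame y
    R=Ro.from_euler('z',yaw)*Ro.from_euler('y',-tilt)*Ro.from_euler('x',-np.pi/2)
    T=np.eye(4);T[:3,:3]=R.as_matrix();T[:3,3]=p;return T
def plan(T0,T1,N,op,frac=None):
    rows=[];T=T0.copy()
    for i in range(N):
        f=1/(N-i)
        w=Ro.from_matrix(T[:3,:3].T@T1[:3,:3]).as_rotvec()*f
        d=T[:3,:3].T@(T1[:3,3]-T[:3,3])*f
        w=np.round(np.degrees(w),1);d=np.round(d/10,2)
        T=T.copy();T[:3,3]+=T[:3,:3]@d*10;T[:3,:3]=T[:3,:3]@Ro.from_rotvec(np.radians(w)).as_matrix()
        rows.append(list(map(float,w))+list(map(float,d))+[op])
    print(str(rows).replace(' ','').replace('.0,',',').replace('],[','],\n['));return T
DIE=(546.9,230.4,.061)
E
python3 - <<'E'
from h import *
T=pose()
m=tgt([430,-150,330],-.6,.15)
g=tgt(dw(DIE,die_pt(0,0,130))[0],DIE[2],np.pi/6)
print(g)
T=plan(T,m,13,1);T=plan(T,g,13,1)
E
```

```text
[[  0.864   0.499  -0.061 482.021]
 [  0.053   0.03    0.998 226.437]
 [  0.5    -0.866   0.    197.583]
 [  0.      0.      0.      1.   ]]
[[0.2,-2.3,-0.7,-2.31,-0.68,2.46,1],
[0.2,-2.3,-0.6,-2.2,-0.7,2.55,1],
[0.2,-2.2,-0.7,-2.09,-0.71,2.64,1],
[0.2,-2.3,-0.6,-1.98,-0.72,2.72,1],
[0.2,-2.2,-0.6,-1.86,-0.73,2.8,1],
[0.1,-2.3,-0.7,-1.74,-0.74,2.87,1],
[0.2,-2.2,-0.6,-1.62,-0.76,2.94,1],
[0.1,-2.3,-0.7,-1.49,-0.77,3,1],
[0.2,-2.2,-0.6,-1.36,-0.78,3.06,1],
[0.1,-2.3,-0.7,-1.24,-0.78,3.11,1],
[0.2,-2.2,-0.6,-1.1,-0.79,3.16,1],
[0.1,-2.3,-0.7,-0.97,-0.79,3.2,1],
[0.2,-2.2,-0.6,-0.83,-0.79,3.24,1]]
[[1,-2.8,-1.6,-1.44,0.81,2.61,1],
[1,-2.8,-1.6,-1.34,0.82,2.67,1],
[1,-2.8,-1.6,-1.23,0.83,2.72,1],
[1,-2.8,-1.6,-1.12,0.85,2.76,1],
[1,-2.8,-1.6,-1.01,0.87,2.8,1],
[0.9,-2.8,-1.6,-0.89,0.89,2.83,1],
[1,-2.7,-1.6,-0.78,0.91,2.85,1],
[0.9,-2.8,-1.6,-0.67,0.94,2.87,1],
[1,-2.7,-1.6,-0.56,0.97,2.89,1],
[0.9,-2.8,-1.6,-0.45,1,2.89,1],
[1,-2.7,-1.5,-0.33,1.04,2.9,1],
[0.9,-2.8,-1.6,-0.23,1.08,2.89,1],
[1,-2.7,-1.5,-0.11,1.12,2.88,1]]
```

```bash
python3 -m crank '[[0.2,-2.3,-0.7,-2.3,-1,2.5,1],[0.2,-2.3,-0.6,-2.2,-1,2.5,1],[0.2,-2.2,-0.7,-2.1,-1,2.6,1],[0.2,-2.3,-0.6,-2,-1,2.7,1],[0.2,-2.2,-0.6,-1.9,-0.8,2.8,1],[0.1,-2.3,-0.7,-1.7,-0.8,2.9,1],[0.2,-2.2,-0.6,-1.6,-0.8,2.9,1],[0.1,-2.3,-0.7,-1.5,-0.8,3,1],[0.2,-2.2,-0.6,-1.4,-0.8,3.1,1],[0.1,-2.3,-0.7,-1.2,-0.8,3.1,1]]' 25; python3 - <<'E'
from h import *
T=pose();print(T)
g=tgt(dw(DIE,die_pt(0,0,130))[0],DIE[2],np.pi/6)
T=plan(T,g,15,1)
E
```

```text
clock: 0.98
eef_pos: [392.2, -234.9, 322.0]
tcp_rot: [-1.563, -0.115, -0.711]
contact_force: [0.7, 0.8, -0.5]
opening: 1.001
[[   0.753    0.092    0.652  392.151]
 [  -0.648   -0.069    0.759 -234.944]
 [   0.115   -0.993    0.008  321.973]
 [   0.       0.       0.       1.   ]]
[[0.9,-2.8,-1.5,-1.64,0.67,2.72,1],
[0.9,-2.8,-1.5,-1.52,0.67,2.78,1],
[0.9,-2.8,-1.5,-1.4,0.68,2.84,1],
[0.9,-2.8,-1.5,-1.28,0.69,2.9,1],
[0.9,-2.8,-1.5,-1.15,0.7,2.95,1],
[0.9,-2.8,-1.5,-1.03,0.72,2.99,1],
[0.9,-2.8,-1.5,-0.9,0.74,3.03,1],
[0.9,-2.8,-1.4,-0.77,0.76,3.05,1],
[0.9,-2.8,-1.5,-0.64,0.8,3.08,1],
[0.9,-2.8,-1.4,-0.51,0.83,3.09,1],
[0.9,-2.9,-1.5,-0.38,0.87,3.1,1],
[0.9,-2.8,-1.4,-0.24,0.91,3.1,1],
[0.9,-2.9,-1.5,-0.11,0.95,3.1,1],
[1,-2.8,-1.4,0.02,1,3.08,1],
[0.9,-2.9,-1.5,0.14,1.05,3.06,1]]
```

```bash
python3 -m crank '[[0.9,-2.8,-1.5,-1.6,0.3,2.7,1],[0.9,-2.8,-1.5,-1.5,0.3,2.8,1],[0.9,-2.8,-1.5,-1.4,0.3,2.8,1],[0.9,-2.8,-1.5,-1.3,0.4,2.9,1],[0.9,-2.8,-1.5,-1.2,0.5,3,1],[0.9,-2.8,-1.5,-1,0.6,3,1],[0.9,-2.8,-1.5,-0.9,0.7,3,1],[0.9,-2.8,-1.5,-0.8,0.8,3,1],[0.9,-2.8,-1.5,-0.6,0.8,3.1,1],[0.9,-2.8,-1.4,-0.5,0.8,3.1,1]]'; python3 - <<'E'
from h import *
T=pose();print(T)
g=tgt(dw(DIE,die_pt(0,0,130))[0],DIE[2],np.pi/6)
T=plan(T,g,8,1)
E
```

```text
clock: 1.82
eef_pos: [448.8, 89.7, 259.1]
tcp_rot: [-1.528, -0.417, -0.189]
contact_force: [0.5, -1.0, 0.8]
opening: 0.999
[[  0.898   0.406   0.171 448.759]
 [ -0.172  -0.034   0.985  89.715]
 [  0.405  -0.913   0.039 259.095]
 [  0.      0.      0.      1.   ]]
[[0.5,-1.6,-0.7,-0.23,0.81,1.72,1],
[0.5,-1.6,-0.7,-0.19,0.83,1.72,1],
[0.5,-1.6,-0.7,-0.16,0.84,1.72,1],
[0.5,-1.6,-0.7,-0.12,0.85,1.72,1],
[0.5,-1.6,-0.7,-0.08,0.87,1.71,1],
[0.5,-1.6,-0.8,-0.04,0.88,1.71,1],
[0.5,-1.7,-0.7,-0.01,0.89,1.7,1],
[0.5,-1.6,-0.8,0.03,0.91,1.69,1]]
```

```bash
python3 -m crank '[[0.5,-1.6,-0.7,-0.23,0.81,1.72,1],[0.5,-1.6,-0.7,-0.19,0.83,1.72,1],[0.5,-1.6,-0.7,-0.16,0.84,1.72,1],[0.5,-1.6,-0.7,-0.12,0.85,1.72,1],[0.5,-1.6,-0.7,-0.08,0.87,1.71,1],[0.5,-1.6,-0.8,-0.04,0.88,1.71,1],[0.5,-1.7,-0.7,0,0.89,1.7,1],[0.5,-1.6,-0.8,0,0.91,1.7,1],[0,0,0,0,0,0,1],[0,0,0,0,0,0,1]]'; python3 - <<'E'
from h import *
T=pose();np.save('Tw1.npy',T);print(T)
cv2.imwrite('pics/w1.png',cams.grab_frame('wrist'))
E
```

```text
clock: 2.65
eef_pos: [478.0, 240.6, 192.1]
tcp_rot: [-1.574, -0.527, 0.088]
contact_force: [0.1, -1.0, 0.3]
opening: 1.0
[[  0.861   0.501  -0.086 477.97 ]
 [  0.076   0.041   0.996 240.588]
 [  0.503  -0.864  -0.002 192.081]
 [  0.      0.      0.      1.   ]]
```

View pics/w1.png

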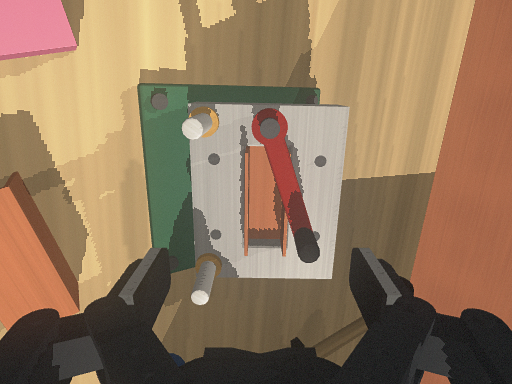

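```bash
python3 - <<'E'
import cv2
a=cv2.imread('pics/w1.png');cv2.imwrite('pics/w1c.png',cv2.resize(a[90:310,130:370],None,fx=2.7,fy=2.7,interpolation=cv2.INTER_CUBIC))
E
```

```text
(no output)
```

View pics/w1c.png

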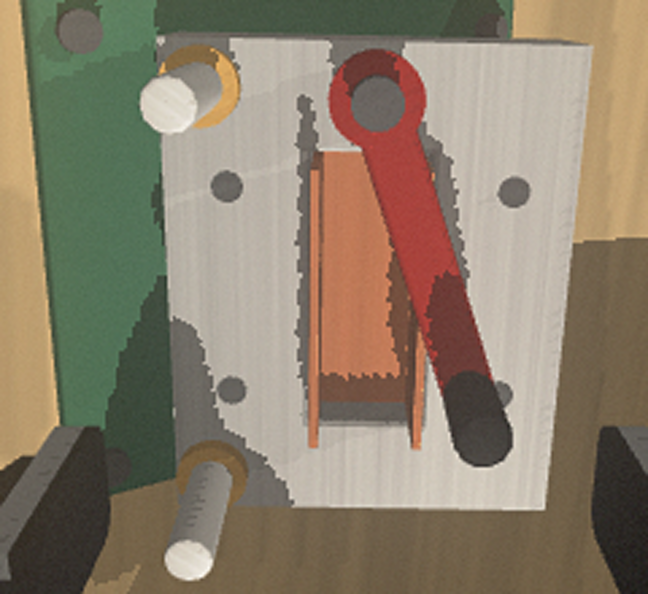

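```bash
cat > m2.py <<'E'
from h import *
W=cam('wrist',np.load('Tw1.npy'))
t=lambda p:np.array(p)/2.7+[130,90]-.3
P=[(die_pt(65,80,0),(591,44)),(die_pt(65,-80,0),(545,510)),(die_pt(-65,80,0),(160,46)),(die_pt(-52,66,50),(169,104)),(die_pt(-52,-66,50),(190,560)),(die_pt(-16.5,-45,20),(313,448)),(die_pt(16.5,-45,20),(416,450))]
def res(p):
    return (proj(W,dw(p[:3],[q for q,_ in P])+[0,0,p[3]])-[t(k) for _,k in P]).ravel()
s=least_squares(res,[550,230,0,0],x_scale=[10,10,.1,10]);print(s.x,s.fun.reshape(-1,2))
d=s.x[:3];z=s.x[3]
o,dd=ray(W,t((483,439)))
z3=np.array([0,0,z])
pv=dw(d,[die_pt(0,66,62)])[0]+z3;R=lambda v:dw((0,0,d[2]),[v])[0]
X=o+dd*((pv-o)@R(n))/(dd@R(n));v=X-pv
print('knob',X,np.arctan2(v@R(u),-(v@R(y))),np.linalg.norm(v))
E
python3 m2.py
```

```text
[547.748 231.036   0.065  -0.589] [[ 0.192  1.392]
 [-0.3   -0.202]
 [-0.966 -2.518]
 [ 0.114  1.57 ]
 [-0.053  0.047]
 [ 0.59  -0.277]
 [ 0.424 -0.414]]
knob [543.488 212.986 152.869] 0.33903381331408294 88.78836798112572
```

```bash
cat >> h.py <<'E'
DIE=(547.7,231.0,.065)
def dtgt(a,b,c,rot=0):
    T=tgt(dw(DIE,die_pt(a,b,c))[0],DIE[2],np.pi/6)
    T[:3,:3]=T[:3,:3]@Ro.from_rotvec([0,-rot,0]).as_matrix();return T
def indie(T):
    G=dtgt(0,0,0);Y=G[:3,:3].T@(T[:3,3]-G[:3,3]);  # x=u,y=-n,z=y
    w=Ro.from_matrix(G[:3,:3].T@T[:3,:3]).as_rotvec()
    return 'u %.1f y %.1f n %.1f'%(Y[0],Y[2],-Y[1]),np.degrees(w)
E
python3 - <<'E'
from h import *
T=pose();print(indie(T))
th=.35
T=plan(T,dtgt(90*np.sin(th),66-90*np.cos(th),92,th),6,0)
T=plan(T,dtgt(90*np.sin(th),66-90*np.cos(th),48,th),4,0)
E
```

```text
('u -6.0 y 13.9 n 127.3', array([ 0.49 , -1.07 , -0.222]))
[[-0.1,-3.2,0.1,0.6,0.59,-0.56,0],
[-0.1,-3.2,0,0.57,0.59,-0.59,0],
[-0.1,-3.1,0,0.54,0.59,-0.62,0],
[-0,-3.2,0.1,0.5,0.59,-0.64,0],
[-0.1,-3.1,0,0.47,0.58,-0.67,0],
[-0,-3.2,0.1,0.43,0.59,-0.7,0]]
[[-0,0,-0,0,1.1,-0,0],
[-0,0,-0,0,1.1,-0,0],
[-0,0,-0,0,1.1,-0,0],
[-0,0,-0,0,1.1,-0,0]]
```

```bash
python3 -m crank '[[-0.1,-3.2,0.1,0.6,0.59,-0.56,0],[-0.1,-3.2,0,0.57,0.59,-0.59,0],[-0.1,-3.1,0,0.54,0.59,-0.62,0],[0,-3.2,0.1,0.5,0.59,-0.64,0],[-0.1,-3.1,0,0.47,0.58,-0.67,0],[0,-3.2,0.1,0.43,0.59,-0.7,0],[0,0,0,0,0,0,0],[0,0,0,0,0,0,0],[0,0,0,0,0,0,0],[0,0,0,0,0,0,0]]'; python3 - <<'E'
from h import *
T=pose();print(indie(T))
cv2.imwrite('pics/w2.png',cams.grab_frame('wrist'))
th=.35
T=plan(T,dtgt(90*np.sin(th),66-90*np.cos(th),48,th),5,0)
E
```

```text
clock: 3.53
eef_pos: [530.9, 202.2, 184.8]
tcp_rot: [-1.77, -0.488, 0.462]
contact_force: [0.3, 0.1, 0.5]
opening: 0.5
('u 33.8 y -27.7 n 95.7', array([ -0.284, -19.969,  -0.001]))
[[0.1,-0,-0,0.01,0.95,0.2,0],
[0,-0,-0,0.01,0.95,0.19,0],
[0.1,-0,-0,0.01,0.96,0.2,0],
[0,-0,-0,0.01,0.95,0.19,0],
[0.1,-0.1,-0,0,0.96,0.19,0]]
```

View pics/w2.png

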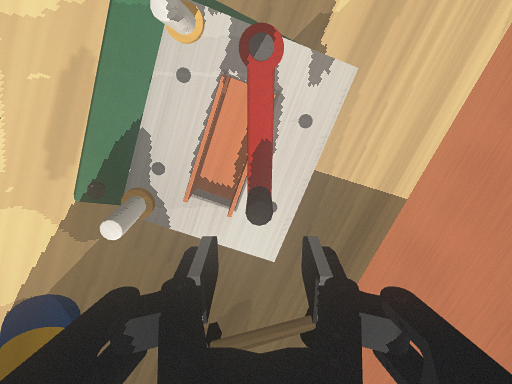

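```bash
python3 -m crank '[[0,0,0,0,0.9,0.2,0],[0,0,0,0,0.9,0.2,0],[0,0,0,0,0.9,0.2,0],[0,0,0,0,0.8,0.1,0],[0,0,0,0,0.4,0.1,0],[0,0,0,0,0.2,0,0],[0,0,0,0,0,0,0],[0,0,0,0,0,0,0],[0,0,0,0,0,0,0],[0,0,0,0,0,0,0]]'; python3 - <<'E'
from h import *
T=pose();print(indie(T),r.sense()['contact_force'])
cv2.imwrite('pics/w3.png',cams.grab_frame('wrist'))
E
```

```text
clock: 4.42
eef_pos: [547.0, 213.3, 149.0]
tcp_rot: [-1.767, -0.492, 0.459]
contact_force: [0.5, -0.2, 0.0]
opening: 0.501
('u 30.4 y -17.6 n 56.3', array([ -0.137, -19.794,  -0.17 ])) [ 0.496 -0.19   0.047]
```

View pics/w3.png

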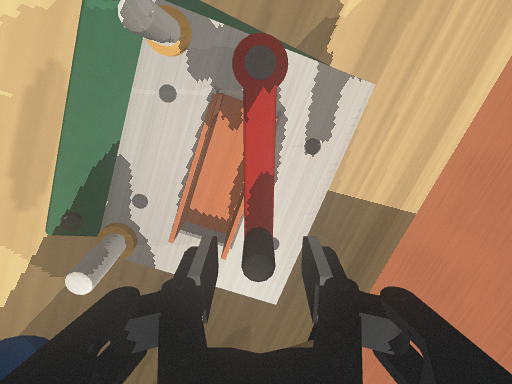

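```bash
python3 -m crank '[[0,0,0,0,0.5,0,0],[0,0,0,0,0.2,0,0],[0,-4,0,0.6,0,0.03,0],[0,-6,0,0.95,0,0.06,0],[0,-6,0,0.95,0,0.06,0],[0,-6,0,0.95,0,0.06,0],[0,-6,0,0.95,0,0.06,0],[0,-6,0,0.95,0,0.06,0],[0,-6,0,0.95,0,0.06,0],[0,-3,0,0.5,0,0.03,0]]'; python3 - <<'E'
from h import *
T=pose();print(indie(T),r.sense()['contact_force'])
cv2.imwrite('pics/w4.png',cams.grab_frame('wrist'))
E
```

```text
clock: 5.3
eef_pos: [589.7, 258.4, 164.4]
tcp_rot: [-2.052, -0.207, 1.242]
contact_force: [-1.1, -1.7, 1.1]
opening: 0.495
('u 77.5 y 24.7 n 46.9', array([ -0.375, -64.651,   0.464])) [-1.057 -1.737  1.136]
```

View pics/w4.png

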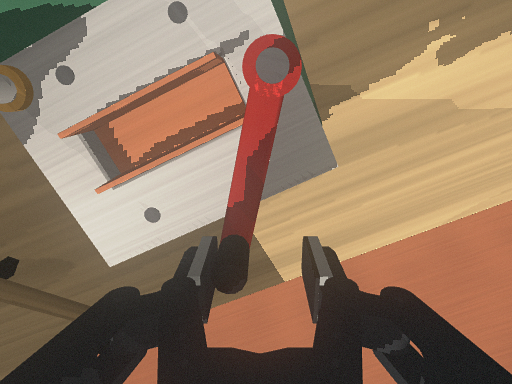

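```bash
python3 -m crank '[[0,-4,0,0.6,0,0.03,0],[0,-6,0,0.95,0,0.06,0],[0,-6,0,0.95,0,0.06,0],[0,-6,0,0.95,0,0.06,0],[0,-2,0,0.3,0,0.03,0],[0,0,0,0,0,0,0],[0,0,0,-0.6,0,0,0],[0,0,0,-0.2,0,0,0],[0,0,0,0,0,0,0],[0,0,0,0,0,0,0]]'; python3 - <<'E'
from h import *
T=pose();print(indie(T),r.sense()['contact_force'])
cv2.imwrite('pics/w5.png',cams.grab_frame('wrist'))
E
```

```text
clock: 6.18
eef_pos: [594.6, 284.1, 165.4]
tcp_rot: [-2.088, 0.003, 1.611]
contact_force: [-0.4, 1.1, 0.9]
opening: 0.503
('u 83.7 y 49.9 n 44.5', array([ -0.381, -88.866,   0.917])) [-0.399  1.069  0.874]
```

View pics/w5.png

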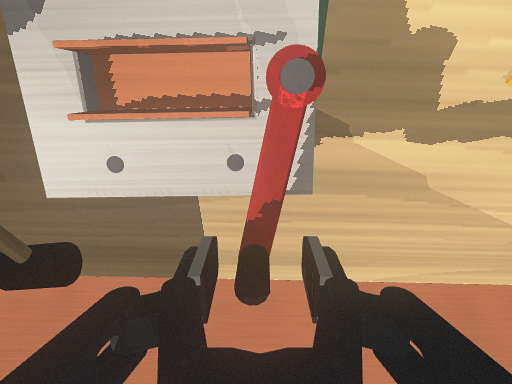

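```bash
python3 - <<'E'
from h import *
T=pose()
T2=T.copy();T2[:3,3]-=T[:3,1]*60
print(indie(T2))
plan(T2,dtgt(-3,0,80,0),16,.6)
E
```

```text
('u 84.1 y 50.8 n 104.5', array([ -0.384, -88.875,   0.922]))
[[0,5.6,-0.1,-0.33,0.16,0.54,0.6],
[0,5.6,-0.1,-0.38,0.16,0.5,0.6],
[0,5.5,-0.1,-0.42,0.16,0.46,0.6],
[0,5.6,-0,-0.47,0.16,0.42,0.6],
[0,5.5,-0,-0.51,0.16,0.37,0.6],
[0,5.6,-0.1,-0.54,0.16,0.32,0.6],
[0,5.5,-0,-0.57,0.16,0.27,0.6],
[0,5.6,-0,-0.59,0.16,0.21,0.6],
[0,5.5,-0.1,-0.61,0.16,0.16,0.6],
[0,5.6,-0,-0.62,0.16,0.1,0.6],
[0.1,5.5,-0,-0.63,0.15,0.03,0.6],
[0,5.6,-0.1,-0.63,0.16,-0.02,0.6],
[0.1,5.5,-0,-0.62,0.15,-0.09,0.6],
[0,5.6,-0.1,-0.61,0.15,-0.15,0.6],
[0.1,5.5,-0,-0.6,0.15,-0.2,0.6],
[0,5.6,-0.1,-0.57,0.16,-0.26,0.6]]
```

```bash
python3 -m crank '[[0,0,0,0,-1,0,0],[0,0,0,0,-2,0,0],[0,0,0,0,-2,0,0],[0,0,0,0,-1,0,0],[0,5.6,-0.1,-0.33,0.16,0.54,0.6],[0,5.6,-0.1,-0.38,0.16,0.5,0.6],[0,5.5,-0.1,-0.42,0.16,0.46,0.6],[0,5.6,0,-0.47,0.16,0.42,0.6],[0,5.5,0,-0.51,0.16,0.37,0.6],[0,5.6,-0.1,-0.54,0.16,0.32,0.6]]'; python3 - <<'E'
from h import *
T=pose();print(indie(T))
plan(T,dtgt(-3,0,80,0),9,.6)
E
```

```text
clock: 7.07
eef_pos: [540.1, 263.1, 201.1]
tcp_rot: [-2.01, -0.298, 1.072]
contact_force: [-0.2, 0.2, -1.2]
opening: 0.801
('u 53.3 y 32.5 n 103.3', array([ -0.208, -53.887,   0.004]))
[[0,6,-0,-0.66,0.26,0.29,0.6],
[0,6,0,-0.69,0.26,0.22,0.6],
[0,6,0,-0.71,0.26,0.15,0.6],
[0,6,0,-0.72,0.26,0.08,0.6],
[0,6,0,-0.72,0.26,-0,0.6],
[0,6,0,-0.72,0.26,-0.08,0.6],
[0.1,6,0,-0.71,0.26,-0.15,0.6],
[0,5.9,0,-0.69,0.26,-0.22,0.6],
[0.1,6,0.1,-0.65,0.25,-0.29,0.6]]
```

```bash
python3 -m crank '[[0,6,0,-0.66,0.26,0.29,0.6],[0,6,0,-0.69,0.26,0.22,0.6],[0,6,0,-0.71,0.26,0.15,0.6],[0,6,0,-0.72,0.26,0.08,0.6],[0,6,0,-0.72,0.26,0,0.6],[0,6,0,-0.72,0.26,-0.08,0.6],[0,6,0,-0.71,0.26,-0.15,0.6],[0,6,0,-0.4,0.26,-0.15,0.6],[0,3,0,-0.2,0.1,0,0.6],[0,0,0,0,0,0,0.6]]'; python3 - <<'E'
from h import *
T=pose();print(indie(T));np.save('Tw6.npy',T)
cv2.imwrite('pics/w6.png',cams.grab_frame('wrist'))
E
```

```text
clock: 7.9
eef_pos: [506.4, 232.9, 159.3]
tcp_rot: [-1.568, -0.53, 0.059]
contact_force: [-0.3, 0.2, -0.4]
opening: 0.799
('u 1.6 y 4.5 n 84.9', array([-0.017,  0.283, -0.346]))
```

View pics/w6.png

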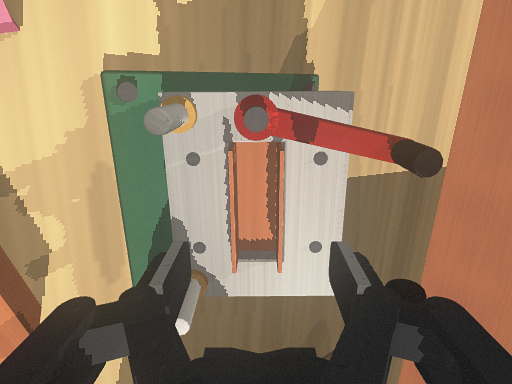

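```bash
python3 - <<'E'
import cv2
a=cv2.imread('pics/w6.png');cv2.imwrite('pics/w6c.png',cv2.resize(a[135:285,205:305],None,fx=4,fy=4,interpolation=cv2.INTER_CUBIC))
E
```

```text
(no output)
```

View pics/w6c.png

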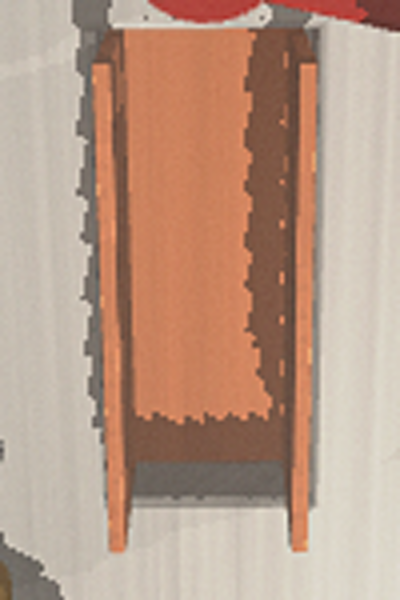

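```bash
python3 - <<'E'
from h import *
Tw=np.load('Tw6.npy');W=cam('wrist',Tw);G=dtgt(0,0,0)
t=lambda p:np.array(p)/4+[205,135]-.4
N=-G[:3,1]
for p in [(108,550),(308,550),(92,63),(317,63)]:
    o,d=ray(W,t(p));p0=G[:3,3]+20*N
    X=o+d*((p0-o)@N)/(d@N)
    q=G[:3,:3].T@(X-G[:3,3]); w=Tw[:3,:3].T@(X-Tw[:3,3]); print('u,y',q[0],q[2],'tool',w)
print(r.sense()['clock'])
E
```

```text
u,y -19.088853911023048 -44.32367684227866 tool [-20.833  64.817 -48.935]
u,y 17.358964261375757 -44.615615551637696 tool [ 15.616  65.037 -49.047]
u,y -18.69636245929928 45.45608577547388 tool [-20.883  64.791  40.845]
u,y 17.273550096289423 45.24299741701106 tool [15.087 65.008 40.81 ]
7.95
```

```bash
python3 -m crank '[[0,0,0,-0.15,0.8,-0.2,0.6],[0,0,0,-0.12,1.2,-0.2,0.6],[0,0,0,0,1.5,0,0.6],[0,0,0,0,1.5,0,0.6],[0,0,0,0,1,0,0.6],[0,0,0,0,0.6,0,0.6],[0,0,0,0,0.3,0,0.6],[0,0,0,0,0.1,0,0.6],[0,0,0,0,0,0,0.6],[0,0,0,0,0,0,0.6]]'; python3 - <<'E'
from h import *
T=pose();print(indie(T))
cv2.imwrite('pics/w7.png',cams.grab_frame('wrist'))
E
```

```text
clock: 8.78
eef_pos: [545.0, 234.4, 101.4]
tcp_rot: [-1.577, -0.539, 0.086]
contact_force: [-0.4, 0.4, -0.6]
opening: 0.802
('u 6.0 y 3.6 n 15.4', array([ 0.277, -1.025, -0.889]))
```

View pics/w7.png

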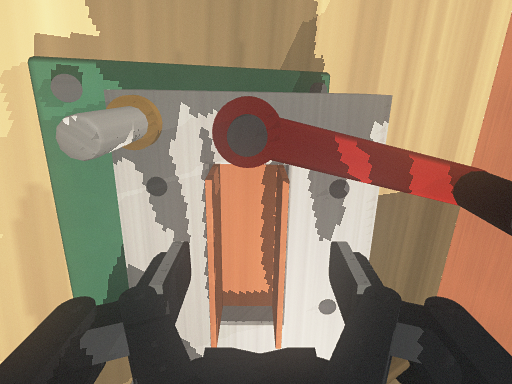

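```bash
python3 - <<'E'
from h import *
T=pose();print(indie(T))
plan(T,dtgt(-.8,.5,11,0),3,.6)
E
```

```text
('u 6.1 y 3.6 n 15.5', array([ 0.281, -1.017, -0.899]))
[[-0.1,0.3,0.3,-0.23,0.15,-0.1,0.6],
[-0.1,0.4,0.3,-0.23,0.15,-0.1,0.6],
[-0.1,0.3,0.3,-0.24,0.14,-0.1,0.6]]
```

```bash
python3 -m crank '[[-0.1,0.4,0.3,-0.25,0.1,-0.1,0.6],[-0.1,0.4,0.3,-0.25,0.15,-0.1,0.6],[-0.1,0.3,0.3,-0.15,0.15,-0.1,0.6],[0,0,0,-0.05,0.05,0,0.6],[0,0,0,0,0,0,0.6],[0,0,0,0,0,0,0.6],[0,0,0,0,0,0,0.6],[0,0,0,0,0,0,0.6],[0,0,0,0,0,0,0.6],[0,0,0,0,0,0,0.6]]'; python3 - <<'E'
from h import *
T=pose();print(indie(T));print(r.sense()['contact_force'])
plan(T,dtgt(-.8,.5,11,0),1,.6)
E
```

```text
clock: 9.67
eef_pos: [541.1, 231.1, 94.9]
tcp_rot: [-1.569, -0.524, 0.061]
contact_force: [-0.6, -0.6, 0.6]
opening: 0.803
('u -0.8 y 0.5 n 11.9', array([ 0.002,  0.18 , -0.008]))
[-0.59  -0.577  0.575]
[[-0,-0.2,0,-0,0.09,-0,0.6]]
```

```bash
python3 -m crank '[[0,0,0,0,0,0,0],[0,0,0,0,0,0,-0.1],[0,0,0,0,0,0,-0.1],[0,0,0,0,0,0,-0.2],[0,0,0,0,0,0,-0.3],[0,0,0,0,0,0,-0.6],[0,0,0,0,0,0,-1],[0,0,0,0,0,0,-1],[0,0,0,0,0,0,-1],[0,0,0,0,0,0,-1]]' 30; python3 - <<'E'
from h import *
T=pose();print(indie(T));print(r.sense()['contact_force'],r.sense()['opening'],r.sense()['clock'])
cv2.imwrite('pics/w8.png',cams.grab_frame('wrist'))
E
```

```text
clock: 10.5
eef_pos: [540.8, 231.1, 94.9]
tcp_rot: [-1.569, -0.524, 0.062]
contact_force: [-0.3, 0.4, 0.6]
opening: 0.417
('u -1.0 y 0.5 n 12.0', array([ 0.003,  0.171, -0.007]))
[-0.304  0.439  0.637] 0.4171620878667283 10.5
```

View pics/w8.png

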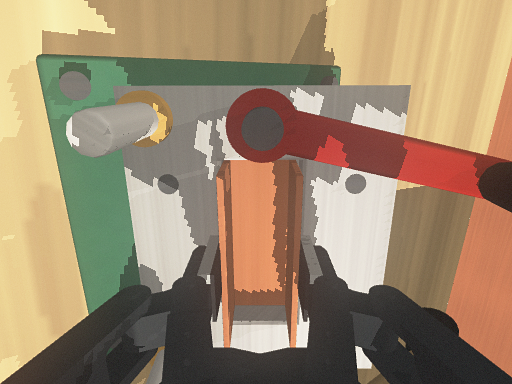

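```bash
python3 -m crank '[[0,0,0,0,-0.3,0,-1],[0,0,0,0,-0.5,0,-1],[0,0,0,0,-0.8,0,-1],[0,0,0,0,-1,0,-1],[0,0,0,0,-1.2,0,-1],[0,0,0,0,-1.2,0,-1],[0,0,0,0,-1.2,0,-1],[0,0,0,0,-1,0,-1],[0,0,0,0,-0.5,0,-1],[0,0,0,0,0,0,-1]]'; python3 - <<'E'
from h import *
T=pose();print(indie(T));print(r.sense()['contact_force'],r.sense()['opening'])
cv2.imwrite('pics/w9.png',cams.grab_frame('wrist'))
E
```

```text
clock: 11.38
eef_pos: [498.2, 227.1, 162.5]
tcp_rot: [-1.572, -0.517, 0.063]
contact_force: [-0.1, -0.5, -2.2]
opening: 0.415
('u -4.2 y -0.6 n 92.0', array([-0.12 ,  0.122,  0.392]))
[-0.146 -0.498 -2.25 ] 0.4148974969856476
```

View pics/w9.png

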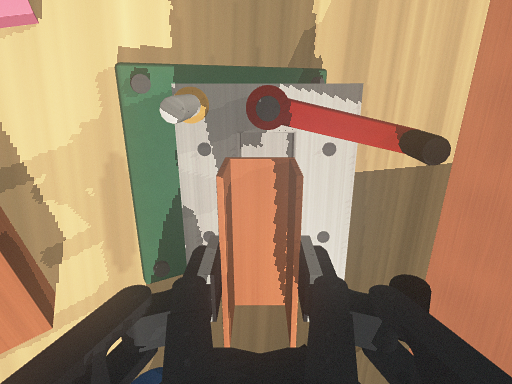

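```bash
python3 - <<'E'
from h import *
T=pose()
T=plan(T,tgt([490,110,330],.45,.2),10,-1)
E
```

```text
[[0.8,-2.1,1.8,0.69,-1.54,-1.16,-1],
[0.8,-2.1,1.8,0.6,-1.57,-1.17,-1],
[0.8,-2.1,1.8,0.51,-1.61,-1.17,-1],
[0.8,-2.1,1.8,0.42,-1.64,-1.16,-1],
[0.8,-2.1,1.8,0.32,-1.66,-1.15,-1],
[0.8,-2.1,1.8,0.23,-1.69,-1.14,-1],
[0.8,-2.1,1.8,0.13,-1.71,-1.12,-1],
[0.8,-2.1,1.8,0.04,-1.72,-1.1,-1],
[0.7,-2,1.8,-0.06,-1.74,-1.07,-1],
[0.8,-2.1,1.7,-0.15,-1.75,-1.04,-1]]
```

```bash
python3 -m crank '[[0.8,-2.1,1.8,0.69,-1.54,-1.16,-1],[0.8,-2.1,1.8,0.6,-1.57,-1.17,-1],[0.8,-2.1,1.8,0.51,-1.61,-1.17,-1],[0.8,-2.1,1.8,0.42,-1.64,-1.16,-1],[0.8,-2.1,1.8,0.32,-1.66,-1.15,-1],[0.8,-2.1,1.8,0.23,-1.69,-1.14,-1],[0.8,-2.1,1.8,0.13,-1.71,-1.12,-1],[0.8,-2.1,1.8,0.04,-1.72,-1.1,-1],[0.7,-2,1.8,-0.06,-1.74,-1.07,-1],[0.8,-2.1,1.7,-0.15,-1.75,-1.04,-1]]'; python3 - <<'E'
from h import *
T=pose();print(r.sense()['opening'])
T=plan(T,tgt([505,-227,230],1.291,0),16,-1)
E
```

```text
clock: 12.27
eef_pos: [482.5, 112.4, 313.5]
tcp_rot: [-1.574, -0.194, 0.437]
contact_force: [0.2, -0.1, -2.3]
opening: 0.411
0.41114989818487163
[[0.3,-3,0.6,-0.86,0.37,-1.98,-1],
[0.3,-3.1,0.6,-0.96,0.37,-1.93,-1],
[0.3,-3,0.7,-1.05,0.37,-1.88,-1],
[0.3,-3.1,0.6,-1.15,0.37,-1.83,-1],
[0.3,-3,0.7,-1.24,0.38,-1.76,-1],
[0.3,-3.1,0.6,-1.33,0.38,-1.7,-1],
[0.3,-3,0.7,-1.41,0.39,-1.63,-1],
[0.3,-3.1,0.6,-1.49,0.4,-1.55,-1],
[0.3,-3,0.7,-1.57,0.41,-1.47,-1],
[0.3,-3.1,0.6,-1.64,0.42,-1.39,-1],
[0.3,-3,0.7,-1.71,0.43,-1.3,-1],
[0.3,-3.1,0.6,-1.77,0.44,-1.21,-1],
[0.3,-3,0.6,-1.82,0.45,-1.12,-1],
[0.3,-3.1,0.7,-1.88,0.47,-1.02,-1],
[0.4,-3,0.6,-1.92,0.49,-0.93,-1],
[0.3,-3.1,0.7,-1.96,0.5,-0.82,-1]]
```

```bash
python3 -m crank '[[0.3,-3,0.6,-0.86,0.3,-1.98,-1],[0.3,-3.1,0.6,-0.96,0.3,-1.93,-1],[0.3,-3,0.7,-1.05,0.3,-1.88,-1],[0.3,-3.1,0.6,-1.15,0.37,-1.83,-1],[0.3,-3,0.7,-1.24,0.38,-1.76,-1],[0.3,-3.1,0.6,-1.33,0.38,-1.7,-1],[0.3,-3,0.7,-1.41,0.39,-1.63,-1],[0.3,-3.1,0.6,-1.49,0.4,-1.55,-1],[0.3,-3,0.7,-1.57,0.41,-1.47,-1],[0.3,-3.1,0.6,-1.64,0.42,-1.39,-1]]'; python3 - <<'E'
from h import *
T=pose();print(r.sense()['opening'])
T=plan(T,tgt([505,-227,230],1.291,0),8,-1)
E
```

```text
clock: 13.1
eef_pos: [501.7, -114.0, 261.2]
tcp_rot: [-1.595, -0.061, 0.994]
contact_force: [0.8, -0.1, -1.7]
opening: 0.416
0.41635346354671104
[[0.2,-2.1,0.4,-1.18,0.34,-0.8,-1],
[0.2,-2.1,0.4,-1.21,0.34,-0.75,-1],
[0.2,-2.1,0.4,-1.23,0.35,-0.71,-1],
[0.3,-2.2,0.4,-1.26,0.36,-0.67,-1],
[0.2,-2.1,0.4,-1.28,0.36,-0.62,-1],
[0.3,-2.2,0.4,-1.3,0.37,-0.58,-1],
[0.2,-2.1,0.4,-1.31,0.37,-0.53,-1],
[0.3,-2.2,0.4,-1.33,0.38,-0.47,-1]]
```

Tapered arrival and a look.

```bash
python3 -m crank '[[0.2,-2.1,0.4,-1.18,0.34,-0.8,-1],[0.2,-2.1,0.4,-1.21,0.34,-0.75,-1],[0.2,-2.1,0.4,-1.23,0.35,-0.71,-1],[0.3,-2.2,0.4,-1.26,0.36,-0.67,-1],[0.2,-2.1,0.4,-1.28,0.36,-0.62,-1],[0.3,-2.2,0.4,-1.2,0.37,-0.5,-1],[0.2,-2,0.4,-0.8,0.3,-0.3,-1],[0.2,-1,0.2,-0.4,0.1,-0.1,-1],[0,0,0,0,0,0,-1],[0,0,0,0,0,0,-1]]'; python3 - <<'E'
from h import *
T=pose();print(r.sense()['opening']);np.save('Tw10.npy',T)
cv2.imwrite('pics/w10.png',cams.grab_frame('wrist'));cv2.imwrite('pics/t10.png',cams.grab_frame('top'))
T=plan(pose(),tgt([505,-227,200],1.291,0),6,-1)
E
```

```text
clock: 13.93
eef_pos: [501.5, -224.0, 221.5]
tcp_rot: [-1.556, 0.008, 1.275]
contact_force: [-0.6, -0.8, -1.7]
opening: 0.413
0.41270562885580264
[[-0.1,-0.1,-0.1,-0.03,0.36,-0.08,-1],
[-0.1,-0.2,-0.1,-0.04,0.36,-0.07,-1],
[-0.2,-0.1,-0.1,-0.04,0.37,-0.07,-1],
[-0.1,-0.2,-0.1,-0.04,0.37,-0.07,-1],
[-0.2,-0.1,-0,-0.04,0.36,-0.07,-1],
[-0.1,-0.2,-0.1,-0.03,0.37,-0.08,-1]]
```

View pics/w10.png

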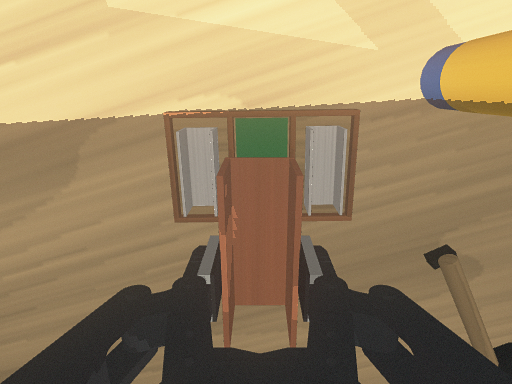

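View pics/t10.png

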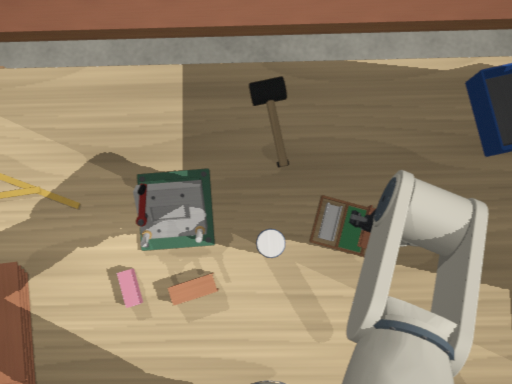

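```bash
python3 - <<'E'
import cv2
a=cv2.imread('pics/w10.png');cv2.imwrite('pics/w10c.png',cv2.resize(a[100:230,155:370],None,fx=3.7,fy=3.7,interpolation=cv2.INTER_CUBIC))
E
```

```text
(no output)
```

View pics/w10c.png

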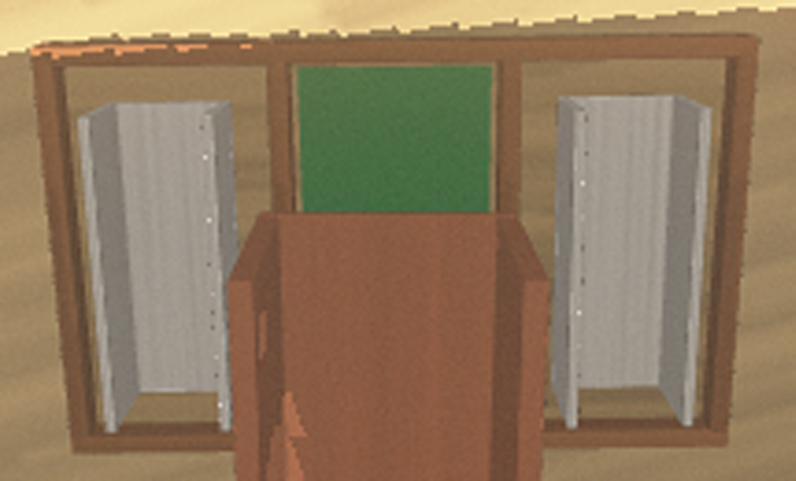

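```bash
cat > m3.py <<'E'
from h import *
Tw=np.load('Tw10.npy');W=cam('wrist',Tw)
t=lambda p:np.array(p)/3.7+[155,100]-.37
P=[((102,62,22),(757,40)),((-102,62,22),(33,48)),((102,-62,22),(728,445)),((-102,-62,22),(75,450)),((-28,54,12),(299,67)),((28,54,12),(491,66))]
f=lambda p:(proj(W,dw(p,[q for q,_ in P]))-[t(k) for _,k in P]).ravel()
s=least_squares(f,[505,-227,1.29],x_scale=[10,10,.1]);print(s.x);print(s.fun.reshape(-1,2))
o=Tw[:3,3]
# zinc leg tops z=12-2+36=46 near edges, in tray frame
c,sn=np.cos(s.x[2]),np.sin(s.x[2])
for p in [(232,430),(557,105),(575,425),(232,110)]:
    X=onz(W,t(p),46)-[s.x[0],s.x[1],0];print('zinc edge',X[0]*c+X[1]*sn,-X[0]*sn+X[1]*c)
for p in [(230,282),(548,282)]: # bracket leg tops far end, tool y=-8
    oo,d=ray(W,t(p));N=Tw[:3,1];X=oo+d*((Tw[:3,3]-8*N-oo)@N)/(d@N);print('leg in tool',Tw[:3,:3].T@(X-Tw[:3,3]))
E
python3 m3.py
```

```text
[ 503.91  -224.154    1.288]
[[ 0.962 -1.015]
 [-0.449 -0.588]
 [-0.064  0.708]
 [-0.582  0.931]
 [-0.119  0.438]
 [ 0.171  0.037]]
zinc edge -47.95656308051378 -44.82654142959894
zinc edge 42.69618482576405 46.45919211391133
zinc edge 50.56233327274418 -44.24965082985215
zinc edge -43.100904292975414 46.210171813101866
leg in tool [-18.063  -8.     45.644]
leg in tool [17.468 -8.    45.649]
```

```bash
python3 - <<'E'
from h import *
T=plan(pose(),tgt([504.3,-225,72],1.288,0),7,-1)
E
```

```text
[[-0.1,-0.1,-0.1,0.01,2.14,-0.07,-1],
[-0.1,-0.1,-0.1,0.01,2.14,-0.07,-1],
[-0.1,-0.1,-0.1,0,2.14,-0.06,-1],
[-0.1,-0.1,-0,-0,2.14,-0.06,-1],
[-0.1,-0.1,-0.1,-0,2.14,-0.06,-1],
[-0.2,-0.1,-0,-0.01,2.14,-0.05,-1],
[-0.1,-0.1,-0.1,-0.01,2.15,-0.05,-1]]
```

```bash
python3 -m crank '[[-0.1,-0.1,-0.1,0,1.2,-0.07,-1],[-0.1,-0.1,-0.1,0,2,-0.07,-1],[-0.1,-0.1,-0.1,0,2.2,-0.06,-1],[-0.1,-0.1,0,0,2.2,-0.06,-1],[-0.1,-0.1,-0.1,0,2.2,-0.06,-1],[-0.2,-0.1,0,0,2,-0.05,-1],[-0.1,-0.1,-0.1,0,1.4,-0.05,-1],[0,0,0,0,0.8,0,-1],[0,0,0,0,0.3,0,-1],[0,0,0,0,0,0,-1]]'; python3 - <<'E'
from h import *
print(r.sense()['opening'])
T=pose();print(T)
T=plan(pose(),tgt([504.3,-225,55],1.288,0),2,-1)
cv2.imwrite('pics/w11.png',cams.grab_frame('wrist'))
E
```

```text
clock: 14.87
eef_pos: [509.3, -221.7, 78.4]
tcp_rot: [-1.582, -0.001, 1.287]
contact_force: [-0.9, -0.0, -2.8]
opening: 0.415
0.4150190854202111
[[   0.28     0.011   -0.96   509.341]
 [   0.96    -0.002    0.28  -221.686]
 [   0.001   -1.      -0.012   78.432]
 [   0.       0.       0.       1.   ]]
[[0.3,-0,0,-0.23,1.17,0.21,-1],
[0.4,-0.1,0,-0.23,1.17,0.2,-1]]
```

View pics/w11.png

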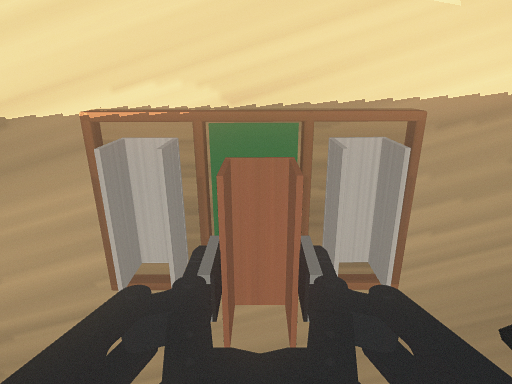

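```bash
python3 -m crank '[[0.3,0,0,-0.23,0.6,0.2,-1],[0.3,0,0,-0.2,0.8,0.2,-1],[0,0,0,0,0.6,0,-1],[0,0,0,0,0.3,0,-1],[0,0,0,0,0.2,0,-1],[0,0,0,0,0,0,-1],[0,0,0,0,0,0,-1],[0,0,0,0,0,0,-1],[0,0,0,0,0,0,-1],[0,0,0,0,0,0,-1]]'; python3 - <<'E'
from h import *
print(r.sense()['opening'])
T=pose();print(T)
T=plan(pose(),tgt([504.3,-225,42],1.288,0),2,-1)
E
```

```text
clock: 15.75
eef_pos: [506.7, -226.3, 55.0]
tcp_rot: [-1.578, 0.0, 1.286]
contact_force: [-1.6, -0.3, -2.1]
opening: 0.417
0.41653816350907275
[[   0.281    0.006   -0.96   506.709]
 [   0.96    -0.002    0.281 -226.301]
 [  -0.      -1.      -0.007   54.951]
 [   0.       0.       0.       1.   ]]
[[0.2,-0.1,-0,0.03,0.65,0.14,-1],
[0.2,-0,-0,0.03,0.64,0.13,-1]]
```

```bash
python3 -m crank '[[0.2,0,0,0.03,0.4,0.15,-1],[0.2,0,0,0.03,0.4,0.1,-1],[0,0,0,0,0.3,0,-1],[0,0,0,0,0.1,0,-1],[0,0,0,0,0,0,-1],[0,0,0,0,0,0,-1],[0,0,0,0,0.1,0,-1],[0,0,0,0,0.1,0,-1],[0,0,0,0,0,0,-1],[0,0,0,0,0,0,-1]]'; python3 - <<'E'
from h import *
s=r.sense();print(s['opening'],s['contact_force'],s['wrist_torque'])
T=pose();print(T)
cv2.imwrite('pics/w12.png',cams.grab_frame('wrist'))
E
```

```text
clock: 16.58
eef_pos: [504.7, -225.0, 40.3]
tcp_rot: [-1.571, 0.0, 1.286]
contact_force: [-0.8, 0.0, -2.7]
opening: 0.413
0.4132601059392675 [-0.791  0.044 -2.715] [0.017 0.012 0.027]
[[   0.281   -0.      -0.96   504.696]
 [   0.96    -0.       0.281 -225.003]
 [  -0.      -1.       0.      40.293]
 [   0.       0.       0.       1.   ]]
```

View pics/w12.png

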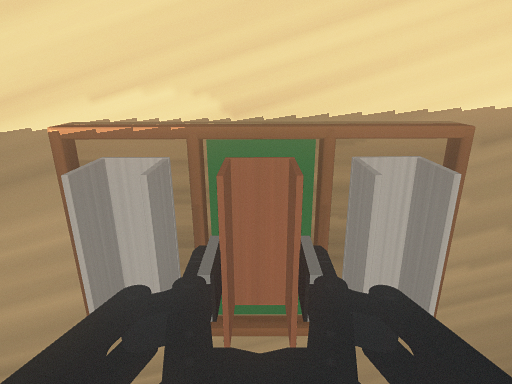

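```bash
python3 -m crank '[[0,0,0,0,0.1,0,-1],[0,0,0,0,0,0,-1],[0,0,0,0,0.1,0,-1],[0,0,0,0,0,0,-1],[0,0,0,0,0.1,0,-1],[0,0,0,0,0,0,-1],[0,0,0,0,0,0,-1],[0,0,0,0,0,0,-1],[0,0,0,0,0,0,-1],[0,0,0,0,0,0,-1]]'; python3 -c "
from h import *
s=r.sense();print(s['contact_force'],s['wrist_torque'],pose()[:3,3])"
```

```text
clock: 17.47
eef_pos: [505.6, -225.5, 40.1]
tcp_rot: [-1.573, 0.0, 1.286]
contact_force: [-1.4, 0.4, 2.0]
opening: 0.411
[-1.368  0.449  1.978] [0.109 0.188 0.01 ] [ 505.575 -225.474   40.074]
```

```bash
python3 -m crank '[[0,0,0,0,0.1,0,-1],[0,0,0,0,0,0,-1],[0,0,0,0,0,0,-0.15],[0,0,0,0,0,0,-0.1],[0,0,0,0,0,0,-0.05],[0,0,0,0,0,0,0],[0,0,0,0,0,0,0.05],[0,0,0,0,0,0,0.1],[0,0,0,0,0,0,0.1],[0,0,0,0,0,0,0.1]]'; python3 - <<'E'
from h import *
s=r.sense();print(s['opening'],s['contact_force'],s['wrist_torque'],pose()[:3,3])
cv2.imwrite('pics/w13.png',cams.grab_frame('wrist'))
E
```

```text
clock: 18.3
eef_pos: [506.0, -225.7, 39.6]
tcp_rot: [-1.573, 0.001, 1.286]
contact_force: [-0.2, -0.1, -0.2]
opening: 0.552
0.5523244422644926 [-0.205 -0.095 -0.169] [-0.046 -0.006 -0.034] [ 506.033 -225.673   39.627]
```

View pics/w13.png

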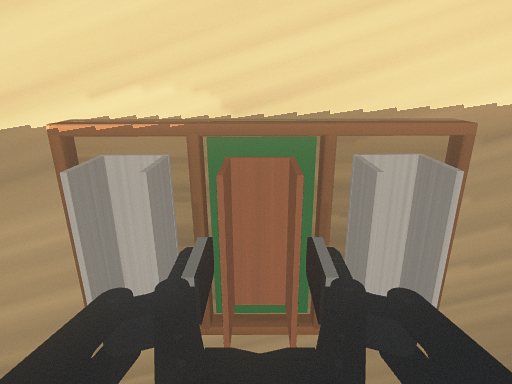

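Released on both sides; rise straight up.

```bash
python3 -m crank '[[0,0,0,0,-0.5,0,0.1],[0,0,0,0,-1,0,0.1],[0,0,0,0,-1.5,0,0.1],[0,0,0,0,-2,0,0.1],[0,0,0,0,-2,0,0.1],[0,0,0,0,-2,0,0.1],[0,0,0,0,-2,0,0.1],[0,0,0,0,-2,0,0.1],[0,0,0,0,-1,0,0.1],[0,0,0,0,0,0,0.1]]'; python3 - <<'E'
from h import *
s=r.sense();print(s['contact_force']);T=pose();np.save('Tw14.npy',T);print(T[:3,3])
cv2.imwrite('pics/w14.png',cams.grab_frame('wrist'));cv2.imwrite('pics/t14.png',cams.grab_frame('top'));cv2.imwrite('pics/s14.png',cams.grab_frame('scene'))
E
```

```text
clock: 19.18
eef_pos: [505.0, -225.2, 192.0]
tcp_rot: [-1.574, 0.001, 1.286]
contact_force: [-0.1, 0.2, 0.0]
opening: 0.553
[-0.1    0.245  0.004]
[ 505.033 -225.176  191.996]
```

View pics/w14.png

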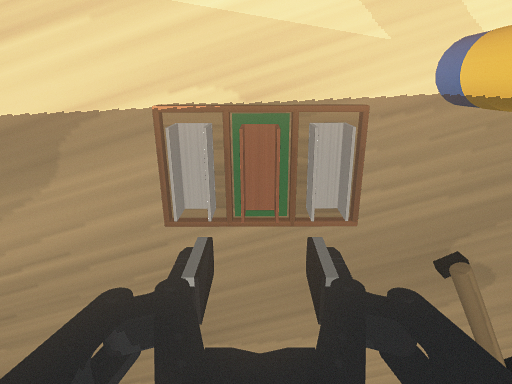

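View pics/s14.png

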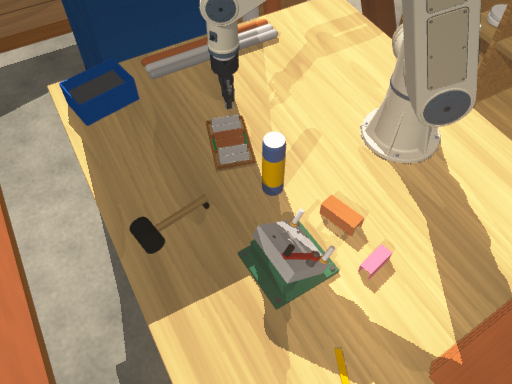

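View pics/t14.png

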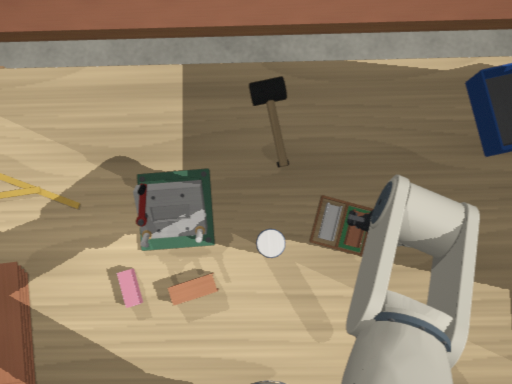

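```bash
python3 -m crank '[[0,0,0,0,0,0,0.1],[0,0,0,0,0,0,0.1],[0,0,0,0,0,0,0.1],[0,0,0,0,0,0,0.1],[0,0,0,0,0,0,0.1],[0,0,0,0,0,0,0.1],[0,0,0,0,0,0,0.1],[0,0,0,0,0,0,0.1],[0,0,0,0,0,0,0.1],[0,0,0,0,0,0,0.1]]'; python3 - <<'E'
from h import *
W=cam('wrist',np.load('Tw14.npy'))
q=[onz(W,p,15)[:2] for p in [(243.5,124),(279,124)]];print('web far end mid',np.mean(q,0), 'pad far mid',np.mean([onz(W,p,12)[:2] for p in [(231.5,113.5),(290.5,113.5)]],0))
order.sign_off()
E
```

```text
clock: 20.17
eef_pos: [500.6, -223.2, 182.7]
tcp_rot: [-1.559, -0.001, 1.286]
contact_force: [0.2, -0.7, 0.4]
opening: 0.552
web far end mid [ 461.791 -211.341] pad far mid [ 452.378 -208.847]
the job is handed in; nothing more can be done
```

I swung the red hold-down arm open to roughly 1.3 rad by pushing its knob. I then lifted the copper bracket out of the die with a 30 N grip and set it down web-down in the green-lined bay. After releasing it I backed straight off and handed in at about 20 s of the 54 s.

**Bracket position:** The last wrist picture shows it upright and centred in the green bay. The far end of its web measured about 9.7 mm inside the end of the lining, against 9 mm nominal, so it is well within the 14 mm limit.

**Set-down:** The wrist force changed from -2.7 N to about +2 N while the bracket was still gripped, so it touched down rather than dropped. After release the wrist force was about 0 N.

**Hold-down arm:** The last top picture shows it pointing uphill. The 1.3 rad is an estimate from the wrist view, not a reading of the joint itself.

**Other objects:** The zinc brackets, spray can and mallet look unmoved in all views, though I judged this by eye and did not measure it.

**Disagreements:**
- The camera estimates of the tray centre differed by up to 3 mm; I used a value close to the wrist view.
- The tool overshot by up to about 15 mm on some moves and had to be corrected before the grasp and before the placing.
- It also drifted about 10 mm while holding still just before hand-in, well above the tray and touching nothing.

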